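# Feed the cheese along the fence of the wire cutter

### The arm

A 6-joint arm with a two-finger parallel gripper is mounted at the origin on a cart in front of the work surface, level with it; the furniture and walls round the work are solid. World frame = base frame: x ahead of the robot, y to its left, z up, the work surface at z = 0. Lengths are in m, angles in rad, forces in N, time in s.
With the tool pointing down it reaches from about 0.375 to 0.975 m from the base axis. Payload 3.8 kg.
Tool frame: the origin (TCP) lies at the very end of the fingers, on their centre line; the grasp point (between the pads) lies bot.hold_point_z behind it (bot.hold_point_z is the distance from the TCP to the grasp point, in m); z points along the fingers, y is the line along which they close (so a half turn about z gives the same grasp; the last joint's range is limited). The gripper opens to 85 mm and grips with 20 to 120 N. Pads are 22 mm wide; open, the fingers measure 114 mm over their backs; the gripper's body (76 mm by 85 mm) begins 54 mm behind the grasp point. The pads swing forward as they close: fully open they stand 13 mm farther back than shut.
Start: joints at [-1.315, 0.264, 1.604, -0, 1.274, -0.037], TCP at [0.195, -0.646, 0.231] pointing down, gripper open.
Joint ranges: [-2.63, 2.63], [-0.94, 2.18], [0.31, 2.57], [-1.31, 4.45], [0, 2.66], [-2.55, 2.55]. Speed limits (rad/s): [2.57, 2.57, 3.14, 3.14, 3.14, 3.14].

### API

Orientations are given as a rotation vector (axis times angle).
In Python, from workcell import bot gives the robot as it stands.
- The arm moves only by the shell command python3 jog.py FILE [OPENING] [FORCE], which reads ROWS from the file FILE. ROWS is a JSON list of rows, 1 to 5 of them, each an object with the fields x, y, z (the shift in m), twist (a turn about the tool's z in rad); a field left out counts as zero; each row shifts and turns the commanded pose from where the row before left it, along the tool's axes as they then stand; what a row does not reach is not made up. A row lasts 1/8 s, in which the tool goes at most 0.0625 m and 0.188 rad, less where a joint would pass 70% of its speed; a pose out of reach is approached as far as the arm can. OPENING is the opening from 0.0 (shut) to 1.0 (fully open), set as the command begins (- or left out keeps the last). The fingers move at their own pace and stop on an object; FORCE is the grip in N (left out, the last holds). Time passes only in rows, so rows that do not move let the fingers close. It prints the time, the measured TCP pose, the force, the opening and the grip force at its end. Input that does not fit is refused with a message, and nothing moves.
- bot.read_state(): the state, without advancing time (a new reading comes with each control period).
- bot.read_camera(name): name is "side" or "top" or "wrist"; returns the picture (480x640x3 uint8, red, green, blue); there is no depth.
- bot.camera_info(name): a dict with "intrinsics" (3x3 intrinsics, pixels), "extrinsics" (4x4, takes a point from camera to world coordinates). Camera axes: x right, y down, z forward; pixel columns grow to the right and rows downward; lengths in m; the calibration is good to about 2 mm. A picture is of the moment at which its call begins: read the wrist's pose just before it. camera_info takes no time and is no camera call; for the wrist camera it gives the pose at the moment of the call.
- bot.finish_job(): hands the job in; it is judged then, once.
The state is a dict: "time": time; "q": joint angles; "joint_vel": joint speeds; "joint_torque": joint torques, N m; "tool_pos": TCP position; "tcp_rot": TCP orientation; "wrist_force": force on the tool from outside, world axes, zero at the start; "torque": the same for the moment, N m; "width": opening from 0.0 (shut) to 1.0 (fully open); "grip_force": force on a finger pad.
Only numpy, scipy, OpenCV 4.12 (cv2) and the standard library are available. Lean on these libraries where they do the work, as an engineer would, in place of code of your own. Each camera call takes 0.05 s, during which the arm holds its last target. There are 200 camera calls.

### The job

Pick up the wooden push stick and, touching the cheese with nothing but the stick, press the block of cheese flush against the steel fence of the wire cutter and feed it along, keeping it against the fence all the way, until its leading end is level with the end of the marble slab, ready for the next cut. The block itself must push the portion already cut ahead of it off the end of the slab and into the tray below. Then lay the push stick flat on the worktop and leave the two glass jars where they stand.

Things in the scene. Friction and masses are not known exactly. Their poses are not given: they have to be found in the camera images.
- cutter: Wire cheese cutter, fixed: marble slab on four feet, top 60 mm above the worktop, steel fence along the far side. Origin on the worktop below the slab; x towards the fence, y the feed direction (robot's left), z up. Slab: x -80 to +100, y -160 to +160 mm. Fence: whole length, guiding face at x = +60 mm, 6 mm thick, 40 mm above the slab. A thin dark wire slot crosses the slab at y = +110 mm.
- bow_grip (a point): Middle of the wooden handle of the cutter's wire bow, which is fixed, swung up behind and above the fence over the wire slot (cutter's x = +15 to +160 mm, y = +90 to +130 mm, up to 280 mm above the worktop). Leave it up.
- end_edge (a point): Point on the top edge of the slab's end over which the portion falls (cutter's y = +160 mm, 60 mm above the worktop), 35 mm from the fence: where the middle of the block's leading end belongs. Axes as the cutter's.
- cheese: The block of cheese, loose on the slab, thin rind on top: 70 (x) by 140 (y) by 55 mm (z), 0.4 to 0.8 kg. Origin at the centre of its underside, x towards the fence, y the feed direction. It starts 14 to 30 mm off the fence, askew by up to 6 degrees, its leading end 40 to 90 mm short of the wire slot.
- cheese_nose (a point): Middle of the lower edge of the block's leading end (y = +70 mm in the block's frame). Axes as the block's.
- side_front (a point): Point on the block's fence side, 10 mm above its underside and 2 mm from its leading end (x = +35, y = +68 mm in the block's frame). Axes as the block's.
- side_rear (a point): Point on the block's fence side, 10 mm above its underside and 2 mm from its rear end (x = +35, y = -68 mm in the block's frame). Axes as the block's.
- portion: The portion cut last, a loose piece of the same cheese, 70 (x) by 50 (y) by 55 mm (z), 0.2 kg, standing between the wire slot and the slab's end near the fence. Origin at the centre of its underside, x towards the fence, y the feed direction.
- portion_mid (a point): Centre of the portion, 27.5 mm above its underside. Axes as the portion's.
- tray: Shallow metal tray, loose, 0.6 kg, 150 mm (x) by 190 mm (y), rim 23 mm high, floor 3 mm thick; it stands on the worktop at the end of the slab, one end tucked some 25 mm under it. Origin at the centre of its underside, axes roughly the cutter's.
- push_stick: Beech push stick lying flat on the worktop to the right of the cutter: handle 26 mm wide, 24 mm thick, from x = -110 to +92 mm, then a fork 52 mm wide that ends at x = +112 mm; 0.11 kg. Origin at the handle's underside near its middle and centre of mass, a good place to grip; x along the stick to the fork, z up.
- notch (a point): Bottom of the fork's right-angled V notch (stick's x = +92 mm, half way up). Its two 28 mm flat faces stand at 45 degrees to the stick: held level at 45 degrees to the block, it takes a vertical corner of the block, one face on the block's end, one on its side. Axes as the stick's.
- mustard_jar: Glass jar with pale contents, 72 mm across, 102 mm tall, standing behind and to the right of the cutter. Origin at the centre of its underside.
- jam_jar: Glass jar with red contents, 70 mm across, 85 mm tall, standing farther right than the other jar, beyond the push stick. Origin at the centre of its underside.

How it is judged:
By the outcome, as a careful person would: the job done as asked, in the order asked, and still so for the second after the job is handed in, with the robot touching nothing.
It also fails if it takes over 64 s, if anything falls off the work surface, if the arm or the gripper's body presses on something with over 40 N, if the wrist force passes 120 N, or if a joint passes its speed limit or range.

## Working session

There is one attempt and no reset: what is moved stays moved. The work goes in short steps, Python scripts to look and compute and a shell command to move; the robot and the scene stay as the last step left them, time stands still between calls to the robot, and variables do not carry over. Pictures are saved under pics/ and viewed, at most 10 in all, crops included, and the job is handed in when it is done.

```bash
ls; mkdir -p pics
python3 - <<'E'
from workcell import bot
import cv2,numpy as np
a=bot.read_camera("top");b=bot.read_camera("side")
cv2.imwrite("pics/top0.png",a[...,::-1]);cv2.imwrite("pics/side0.png",b[...,::-1])
for n in("top","side"):
    i=bot.camera_info(n);print(n,np.round(i["intrinsics"],1).tolist(),np.round(i["extrinsics"],3).tolist())
s=bot.read_state();print({k:np.round(v,3).tolist() for k,v in s.items()},bot.hold_point_z)
E
```

```text
jog.py
pics
workcell.py
top [[491.2, 0.0, 317.9], [0.0, 491.2, 236.0], [0.0, 0.0, 1.0]] [[-0.02, -0.995, 0.098, 0.466], [-1.0, 0.022, 0.012, -0.042], [-0.015, -0.098, -0.995, 1.31], [0.0, 0.0, 0.0, 1.0]]
side [[436.2, 0.0, 322.6], [0.0, 436.2, 241.5], [0.0, 0.0, 1.0]] [[0.982, -0.072, 0.174, 0.408], [-0.188, -0.398, 0.898, -0.975], [0.005, -0.914, -0.405, 0.593], [0.0, 0.0, 0.0, 1.0]]
{'time': 0.1, 'q': [-1.315, 0.265, 1.605, 0.0, 1.274, -0.037], 'joint_vel': [0.0, -0.002, -0.001, -0.0, -0.001, 0.0], 'joint_torque': [-0.0, -51.671, -36.859, -0.0, 0.006, 0.0], 'tool_pos': [0.195, -0.646, 0.23], 'tcp_rot': [-3.106, -0.458, 0.0], 'wrist_force': [0.243, 0.326, -0.127], 'torque': [-0.021, 0.03, -0.039], 'grip_force': 0.0, 'width': 1.001} 0.0187
```

View pics/top0.png

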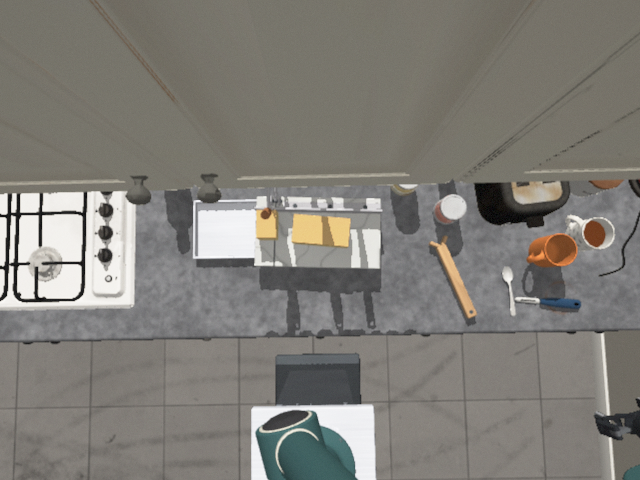

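View pics/side0.png

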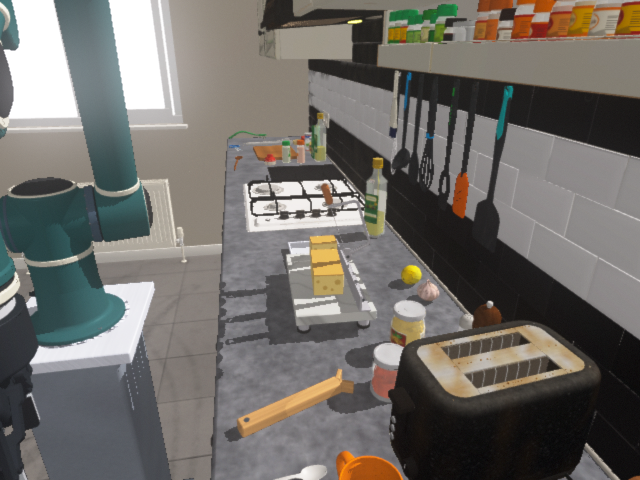

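Top view: the slab spans about (255–381, 197–268), the block (293–350, 215–248), the portion (256–277, 208–240) and the stick (472,317)→(437,243). The jam jar's lid is near (452,207). The side view agrees.

```bash
cat > h.py <<'E'
from workcell import bot
import cv2,numpy as np
def ray(n,uv,z,info=None):
    i=info or bot.camera_info(n);K=np.array(i["intrinsics"]);T=np.array(i["extrinsics"])
    d=T[:3,:3]@np.linalg.solve(K,[uv[0],uv[1],1.]);o=T[:3,3];return o+d*(z-o[2])/d[2]
def proj(n,p,info=None):
    i=info or bot.camera_info(n);K=np.array(i["intrinsics"]);T=np.array(i["extrinsics"])
    c=K@(T[:3,:3].T@(np.asarray(p)-T[:3,3]));return c[:2]/c[2]
def mask(a,lo,hi):
    return cv2.inRange(cv2.cvtColor(a,cv2.COLOR_RGB2HSV),lo,hi)
def blobs(m,amin=80):
    return [c for c in cv2.findContours(m,cv2.RETR_EXTERNAL,cv2.CHAIN_APPROX_NONE)[0] if cv2.contourArea(c)>amin]
E
python3 - <<'E'
from h import *
a=cv2.imread("pics/top0.png")[...,::-1].copy()
for n,(x,y) in dict(cheese=(320,230),portion=(266,222),stick=(455,280),slab=(320,258),jam=(452,207),must=(404,188)).items():
    print(n,a[y,x],cv2.cvtColor(a[y:y+1,x:x+1],cv2.COLOR_RGB2HSV)[0,0])
m=mask(a,(8,80,90),(28,255,255))
for c in blobs(m,150):
    r=cv2.minAreaRect(c);b=cv2.boxPoints(r)
    print(cv2.contourArea(c),np.round(r[0],1),[np.round(ray("top",p,z)[:2],3).tolist() for z in ((0.115,) if r[0][0]<360 else (.024,)) for p in b])
    p=cv2.approxPolyDP(c,2.5,True)[:,0];print("  ",p.tolist())
m2=cv2.resize(a[170:330,240:500],None,fx=3,fy=3,interpolation=cv2.INTER_CUBIC);cv2.imwrite("pics/crop0.png",m2[...,::-1])
E
```

```text
cheese [236 204 133] [ 21 111 236]
portion [235 203 132] [ 21 112 235]
stick [219 178 130] [ 16 104 219]
slab [152 152 148] [ 30   7 152]
jam [218 216 214] [ 15   5 218]
must [141 140 137] [ 23   7 141]
830.0 [453.8 278.1] [[0.569, -0.315], [0.587, -0.361], [0.383, -0.437], [0.365, -0.392]]
   [[430, 242], [436, 247], [466, 316], [473, 316], [476, 313], [444, 243], [446, 236], [440, 244]]
1323.5 [551.5 249.5] [[0.589, -0.57], [0.586, -0.702], [0.5, -0.696], [0.502, -0.565]]
   [[577, 246], [571, 237], [563, 233], [540, 237], [530, 244], [526, 259], [539, 266], [566, 265], [575, 258]]
386.5 [594.  233.5] [[0.617, -0.723], [0.616, -0.775], [0.55, -0.77], [0.551, -0.718]]
   [[590, 221], [584, 235], [590, 244], [598, 246], [603, 241], [604, 231], [599, 223]]
1590.5 [320.5 230.3] [[0.569, 0.04], [0.641, 0.033], [0.626, -0.107], [0.554, -0.099]]
   [[294, 214], [293, 242], [348, 245], [349, 218]]
586.5 [266.5 223.5] [[0.656, 0.124], [0.655, 0.073], [0.578, 0.073], [0.58, 0.125]]
   [[257, 210], [257, 237], [276, 239], [276, 211], [268, 208]]
170.0 [607. 184.] [[0.725, -0.752], [0.723, -0.83], [0.702, -0.829], [0.704, -0.75]]
   [[592, 181], [602, 188], [609, 188], [622, 180]]
```

View pics/crop0.png

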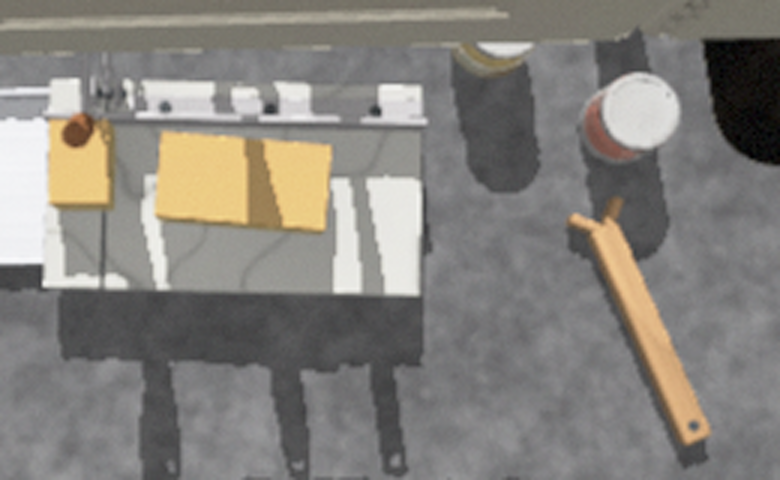

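The crop is 3x, offset (240,170). The slab's near corners are at (43,288) and (420,295), the fence's top edge runs (50,118)–(427,122), and the bow grip is at (77,130). The stick runs from its end at (695,438) to its fork at (592,215).

Run:
```python
from h import *
a=cv2.imread("pics/top0.png")[...,::-1].copy()
P=lambda u,v,z:ray("top",(240+u/3,170+v/3),z)[:2]
nl,nr=P(43,288,.06),P(420,295,.06);fl,fr=P(50,119,.1),P(427,123,.1)
print("slab near",nl,nr,"fence",fl,fr)
d=nl-nr;d2=fl-fr
print("angles of y axis (about z)",np.degrees(np.arctan2(-d[0],d[1])),np.degrees(np.arctan2(-d2[0],d2[1])),np.linalg.norm(d),np.linalg.norm(d2))
th=np.arctan2(-d[0],d[1])*.5+np.arctan2(-d2[0],d2[1])*.5
X=np.array([np.cos(th),np.sin(th)]);Y=np.array([-X[1],X[0]])
print("near x proj",nl@X,nr@X,"fence",fl@X,fr@X,"y ends",nl@Y,nr@Y,fl@Y,fr@Y)
for n,q in dict(c=[(160,132),(331,143),(323,231),(155,218)],p=[(48,118),(111,120),(110,206),(48,205)]).items():
    for u,v in q:
        w=P(u,v,.115);print(n,np.round(w,4),"cutter:",np.round([w@X-(fl+fr)@X/2,w@Y],4))
for u,v in [(687,445),(709,432),(568,219),(593,240),(612,225),(622,200)]: print("stick",P(u,v,.024))
for u,v in [(640,112)]: print("jam lid",P(u,v,.085))
print("must lid",P(505,40,.102))
b=cv2.imread("pics/side0.png")[...,::-1].copy()
m=mask(b,(8,60,90),(28,255,255))
for c in blobs(m,300):
    p=cv2.approxPolyDP(c,2.,True)[:,0]
    if p[:,0].max()<360: print(p.tolist(),[np.round(ray("side",q,.115 if p[0,1]<300 else .024)[:2],3).tolist() for q in p])
```

```text
slab near [0.51582249 0.1374045 ] [ 0.5032262  -0.18181897] fence [0.65438995 0.1247597 ] [ 0.64397384 -0.18776842]
angles of y axis (about z) -2.259671905807686 -1.9088793278700051 0.3194719001059064 0.31270165626619706
near x proj 0.5104839053641655 0.5095059258573563 fence 0.6494195737605364 0.650376827939925 y ends 0.15607377795842525 -0.1633966252299805 0.14847696632474008 -0.1642232247466101
c [0.6393 0.0325] cutter: [-0.0122  0.0558]
c [ 0.627  -0.1071] cutter: [-0.0194 -0.0843]
c [ 0.5551 -0.0987] cutter: [-0.0916 -0.0785]
c [0.5687 0.0377] cutter: [-0.083   0.0584]
p [0.6529 0.1243] cutter: [-0.0019  0.148 ]
p [0.6501 0.0726] cutter: [-0.0029  0.0962]
p [0.5793 0.0743] cutter: [-0.0737  0.0953]
p [0.5812 0.1249] cutter: [-0.0736  0.146 ]
stick [ 0.37094879 -0.41053789]
stick [ 0.38162012 -0.42991749]
stick [ 0.56779928 -0.31694813]
stick [ 0.54898097 -0.33787829]
stick [ 0.56172563 -0.35496577]
stick [ 0.58342351 -0.36466044]
jam lid [ 0.65145234 -0.36774844]
must lid [ 0.71177468 -0.25446174]
[[353, 382], [343, 380], [341, 369], [337, 369], [335, 376], [239, 417], [237, 428], [244, 437], [341, 391], [352, 393]] [[0.586, -0.359], [0.569, -0.35], [0.572, -0.32], [0.564, -0.318], [0.556, -0.337], [0.376, -0.406], [0.372, -0.429], [0.383, -0.449], [0.559, -0.378], [0.577, -0.386]]
[[310, 236], [313, 293], [342, 293], [343, 271], [334, 235]] [[0.585, 0.129], [0.541, -0.178], [0.602, -0.189], [0.628, -0.091], [0.653, 0.124]]
[[282, 145], [253, 146], [259, 160], [263, 160], [268, 153], [272, 153], [276, 159], [282, 159]] [[0.639, 1.392], [0.484, 1.391], [0.497, 1.064], [0.516, 1.061], [0.55, 1.206], [0.57, 1.203], [0.577, 1.071], [0.605, 1.066]]
```

```bash
cat >> h.py <<'E'
from scipy.spatial.transform import Rotation as R
def yaw():
    M=R.from_rotvec(bot.read_state()["tcp_rot"]).as_matrix();return np.arctan2(M[1,0],M[0,0]),M
def to(x,y,z,deg=None):
    a,M=yaw();p=np.array(bot.read_state()["tool_pos"]);t=0 if deg is None else a-np.radians(deg)
    b=a if deg is None else np.radians(deg)
    d=np.array([x,y,z])-p
    B=np.array([[np.cos(b),np.sin(b),0],[np.sin(b),-np.cos(b),0],[0,0,-1]])
    print("tcp",np.round(p,4),"yaw",round(np.degrees(a),2),"first turn",round(t,4),"then tool shift",np.round(B@d,4))
E
echo '[{"twist":-0.085}]' > mv.in && python3 jog.py mv.in 1.0
python3 - <<'E'
from h import *
to(.475,-.381,.13,21.7)
E
```

```text
time: 0.22
tool_pos: [0.1947, -0.6458, 0.2304]
tcp_rot: [-3.084, -0.593, 0.0]
wrist_force: [-0.2, 0.2, 0.3]
width: 1.001
grip_force: 0.0
tcp [ 0.1947 -0.6458  0.2304] yaw 21.77 first turn 0.0012 then tool shift [ 0.3583 -0.1424  0.1004]
```

```bash
echo '[{"x":0.045, "y":-0.018, "z":0.0125}, {"x":0.045, "y":-0.018, "z":0.0125}, {"x":0.045, "y":-0.018, "z":0.0125}, {"x":0.045, "y":-0.018, "z":0.0125}, {"x":0.045, "y":-0.018, "z":0.0125}]' > mv.in && python3 jog.py mv.in >/dev/null
echo '[{"x":0.045, "y":-0.018, "z":0.0125}, {"x":0.045, "y":-0.018, "z":0.0125}, {"x":0.043, "y":-0.016, "z":0.0125}, {}]' > mv.in && python3 jog.py mv.in
python3 - <<'E'
from h import *
to(.475,-.381,.13)
i=bot.camera_info("wrist");a=bot.read_camera("wrist");cv2.imwrite("pics/w0.png",a[...,::-1])
import pickle;pickle.dump(i,open("w0.pkl","wb"))
E
```

```text
time: 1.35
tool_pos: [0.4761, -0.379, 0.1293]
tcp_rot: [-3.081, -0.596, 0.003]
wrist_force: [-0.8, -0.2, -0.7]
width: 1.0
grip_force: 0.0
tcp [ 0.4761 -0.379   0.1293] yaw 21.89 first turn 0 then tool shift [-0.0018  0.0014 -0.0007]
```

View pics/w0.png

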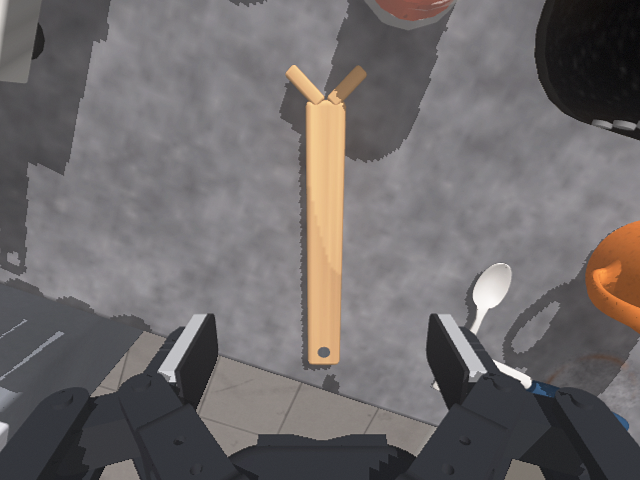

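Wrist view: the stick is well aligned. The handle's front is at about (326,102) and its tail at (324,362).

Run:
```python
from h import *
import pickle;i=pickle.load(open("w0.pkl","rb"))
f=ray(0,(326,103),.024,i);t=ray(0,(324,360),.024,i)
d=f-t;print(f,t,np.linalg.norm(d),np.degrees(np.arctan2(d[1],d[0])))
o=(t+d*110/202);print(o)
to(o[0],o[1],.004,np.degrees(np.arctan2(d[1],d[0])))
```

```text
[ 0.56211008 -0.34793997  0.024     ] [ 0.38307976 -0.41874432  0.024     ] 0.1925230151011304 21.57820576816089
[ 0.48057152 -0.3801875   0.024     ]
tcp [ 0.4754 -0.3806  0.1301] yaw 21.82 first turn 0.0042 then tool shift [0.0049 0.0015 0.1261]
```

```bash
echo '[{"x":0.002, "y":0.001, "z":0.045}, {"x":0.002, "z":0.045}, {"x":0.001, "z":0.030}, {"z":0.006}]' > mv.in && python3 jog.py mv.in 0.6
echo '[{}, {}, {}, {}, {}]' > mv.in && python3 jog.py mv.in 0.0 60
echo '[{}, {}]' > mv.in && python3 jog.py mv.in
```

```text
time: 1.9
tool_pos: [0.4776, -0.3809, 0.0028]
tcp_rot: [-3.082, -0.587, 0.005]
wrist_force: [-0.4, -0.1, 0.0]
width: 0.6
grip_force: 0.0
time: 2.52
tool_pos: [0.4812, -0.3824, 0.007]
tcp_rot: [3.083, 0.59, 0.002]
wrist_force: [-0.8, -1.1, 6.5]
width: 0.288
grip_force: 62.1
time: 2.78
tool_pos: [0.4812, -0.3824, 0.007]
tcp_rot: [3.083, 0.59, 0.002]
wrist_force: [-1.3, -1.2, 5.8]
width: 0.288
grip_force: 62.1
```

```bash
echo '[{"z":-0.04}, {"z":-0.045}, {"twist":-0.159}, {"twist":-0.159}, {}]' > mv.in && python3 jog.py mv.in - 90
python3 - <<'E'
from h import *
to(.450,-.187,.080,40)
E
```

```text
time: 3.4
tool_pos: [0.48, -0.3809, 0.0902]
tcp_rot: [-2.954, -1.069, 0.0]
wrist_force: [0.3, 0.4, -1.9]
width: 0.28
grip_force: 89.4
tcp [ 0.48   -0.3809  0.0902] yaw 39.78 first turn -0.0039 then tool shift [ 0.1016 -0.1679  0.0102]
```

```bash
echo '[{"x":0.020, "y":-0.034}, {"x":0.020, "y":-0.034}, {"x":0.020, "y":-0.034}, {"x":0.020, "y":-0.034}, {"x":0.021, "y":-0.032, "z":0.006}]' > mv.in && python3 jog.py mv.in >/dev/null;echo '[{}, {}]' > mv.in && python3 jog.py mv.in
python3 - <<'E'
from h import *
import pickle
i=bot.camera_info("wrist");a=bot.read_camera("wrist");cv2.imwrite("pics/w1.png",a[...,::-1])
pickle.dump(i,open("w1.pkl","wb"));to(.450,-.187,.080,40)
p=np.array(bot.read_state()["tool_pos"]);y,_=yaw()
n=p+[.092*np.cos(y),.092*np.sin(y),0];print("notch px at top z",proj(0,[n[0],n[1],p[2]+.017],i))
E
```

```text
time: 4.28
tool_pos: [0.4504, -0.1879, 0.0844]
tcp_rot: [2.953, 1.07, 0.0]
wrist_force: [0.3, 0.6, -1.0]
width: 0.276
grip_force: 89.4
tcp [ 0.4506 -0.1884  0.0846] yaw 39.79 first turn -0.0036 then tool shift [ 0.0004 -0.0015  0.0046]
notch px at top z [319.77584697  89.42691676]
```

View pics/w1.png

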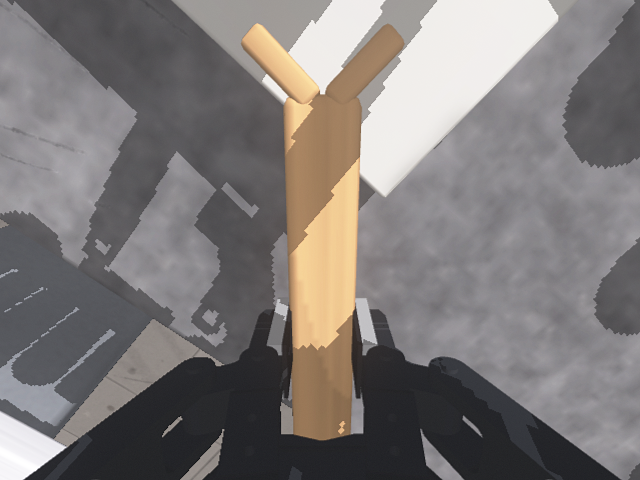

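Wrist view: the stick is held true with its notch at (323,95). The slab's near right corner is at (383,195), with the near edge running up left to (265,80) and the right end running up to (557,17).

Run:
```python
from h import *
import pickle;i=pickle.load(open("w1.pkl","rb"))
c=ray(0,(383,195),.06,i);e=ray(0,(557,17),.06,i);g=ray(0,(265,80),.06,i)
print("corner",c,"end dir",np.degrees(np.arctan2(*(e-c)[1::-1])),"edge dir",np.degrees(np.arctan2(*(g-c)[1::-1]))-90)
n=ray(0,(323,96),.1016,i);print("notch",n, "tail-axis", ray(0,(323,400),.1016,i))
p=np.array([.4506,-.1884]);print("notch dist",np.linalg.norm(n[:2]-p),np.degrees(np.arctan2(*(n[:2]-p)[::-1])))
```

```text
corner [ 0.5070591  -0.17883924  0.06      ] end dir -2.5435554771696287 edge dir -3.4099759260205076
notch [ 0.52047501 -0.13151688  0.1016    ] tail-axis [ 0.42864437 -0.2081265   0.1016    ]
notch dist 0.09010109085252509 39.14798544811391
```

```bash
echo '[{"z":0.0115}, {"x":0.018}, {"x":0.017}, {}]' > mv.in && python3 jog.py mv.in
python3 - <<'E'
from h import *
a=bot.read_camera("top");cv2.imwrite("pics/top1.png",cv2.resize(a[180:280,250:400],None,fx=5,fy=5,interpolation=cv2.INTER_CUBIC)[...,::-1])
E
```

```text
time: 4.82
tool_pos: [0.4786, -0.1645, 0.0731]
tcp_rot: [2.952, 1.074, 0.001]
wrist_force: [-0.4, 0.1, -1.0]
width: 0.279
grip_force: 89.4
```

View pics/top1.png

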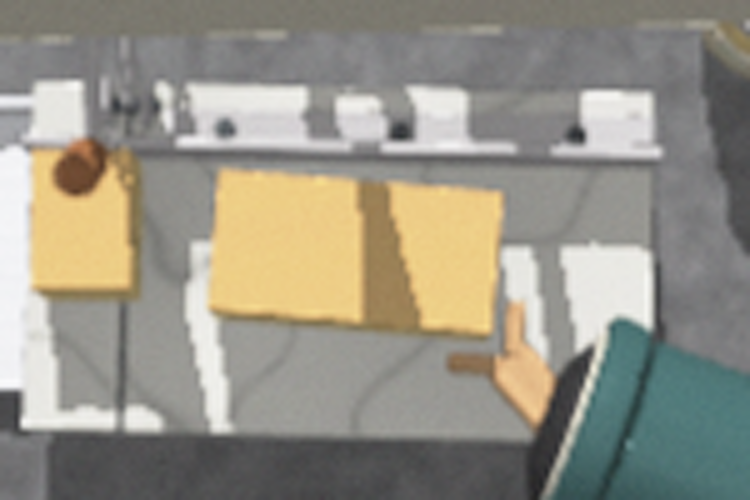

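The top crop (5x, offset (250,180)) shows the notch at (502,357) and the block's rear near corner at (490,334).

Run:
```python
from h import *
P=lambda u,v,z:ray("top",(250+u/5,180+v/5),z)[:2]
n=P(502,357,.09);c=P(491,334,.115);print(n,c,c-n)
y,_=yaw();p=np.array(bot.read_state()["tool_pos"]);print("kin notch",p[:2]+.0905*np.array([np.cos(y-.009),np.sin(y-.009)]))
for u,v in [(219,169),(503,190),(491,334),(210,313)]:print(P(u,v,.115))
print("fence",P(150,148,.1),P(660,158,.1),"slab",P(22,429,.06),P(655,440,.06))
```

```text
[ 0.54587066 -0.10639623] [ 0.55557678 -0.10001615] [0.00970612 0.00638009]
kin notch [ 0.54777354 -0.10717646]
[0.63972723 0.03137736]
[ 0.62620384 -0.10776263]
[ 0.55557678 -0.10001615]
[0.56881295 0.03688632]
fence [0.65324027 0.06652972] [ 0.64248895 -0.18689265] slab [0.51632772 0.13723047] [ 0.50401698 -0.18437786]
```

```bash
cat >> h.py <<'E'
X=np.array([np.cos(np.radians(2.4)),-np.sin(np.radians(2.4))]);Y=np.array([-X[1],X[0]])
OFF=np.array([.0019,-.0008]); XF=.6498+OFF@X; YE=.158+OFF@Y; SB=-.5  # fence face, slab end (robot frame), stick bias deg
def stat():
    y,_=yaw();s=bot.read_state();p=np.array(s["tool_pos"]);b=y+np.radians(SB);n=p[:2]+.0905*np.array([np.cos(b),np.sin(b)])
    print("gap to fence %.4f, short of end %.4f, stick-cutter %.2f deg"%(XF-.07-n@X,YE-.14-n@Y,np.degrees(b)+2.4),"F(cutter)",np.round([s["wrist_force"][:2]@X,s["wrist_force"][:2]@Y,s["wrist_force"][2]],1))
def goal(gap,short,deg=45,z=.0731):
    t=deg-2.4;b=np.radians(t);n=X*(XF-.07-gap)+Y*(YE-.14-short)-.0905*np.array([np.cos(b),np.sin(b)])
    to(n[0],n[1],z,t-SB)
E
echo '[{"x":0.004}, {"x":0.004}, {"x":0.003, "y":0.001}, {}]' > mv.in && python3 jog.py mv.in
python3 - <<'E'
from h import *
stat();goal(0,60)
goal(0,.058)
E
```

```text
time: 5.38
tool_pos: [0.4862, -0.159, 0.0729]
tcp_rot: [2.953, 1.071, 0.0]
wrist_force: [-0.0, -0.2, -0.6]
width: 0.283
grip_force: 89.4
gap to fence 0.0218, short of end 0.0954, stick-cutter 41.77 deg F(cutter) [-0.  -0.2 -0.6]
tcp [ 0.4862 -0.159   0.0729] yaw 39.87 first turn -0.0564 then tool shift [-4.27119e+01  4.20083e+01 -2.00000e-04]
tcp [ 0.4862 -0.159   0.0729] yaw 39.87 first turn -0.0564 then tool shift [ 0.0418 -0.0056 -0.0002]
```

```bash
echo '[{"x":0.004, "y":-0.0006, "twist":-0.0056}, {"x":0.004, "y":-0.0006, "twist":-0.0056}, {"x":0.004, "y":-0.0006, "twist":-0.0056}, {"x":0.004, "y":-0.0006, "twist":-0.0056}, {"x":0.004, "y":-0.0006, "twist":-0.0056}]' > mv.in && python3 jog.py mv.in>/dev/null
cat >> h.py <<'E'
def look(name):
    a=bot.read_camera("top");m=mask(a,(8,80,90),(28,255,255));m[:, :240]=0;m[:,365:]=0;m[:195]=0
    cv2.imwrite("pics/%s.png"%name,cv2.resize(a[180:280,190:390],None,fx=4,fy=4,interpolation=cv2.INTER_CUBIC)[...,::-1])
    for c in blobs(m,100):
        p=np.array([ray("top",q,.115)[:2] for q in cv2.approxPolyDP(c,2.5,True)[:,0].astype(float)])
        print("poly cutter (gap from fence, y short of end) mm",[np.round([1e3*(.6498-q@X),1e3*(.158-q@Y)]).tolist() for q in p])
E
python3 - <<'E'
from h import *
stat();look("t2");goal(0,.058)
E
```

```text
gap to fence 0.0111, short of end 0.0776, stick-cutter 43.40 deg F(cutter) [-1.9 -4.7 -0.8]
poly cutter (gap from fence, y short of end) mm [[8.0, 81.0], [77.0, 82.0], [80.0, 188.0], [106.0, 230.0], [84.0, 234.0], [52.0, 216.0], [10.0, 218.0]]
poly cutter (gap from fence, y short of end) mm [[4.0, 9.0], [71.0, 11.0], [75.0, 58.0], [8.0, 58.0], [-1.0, 36.0]]
tcp [ 0.4997 -0.1431  0.0728] yaw 41.51 first turn -0.0278 then tool shift [ 0.0211 -0.0032 -0.0003]
```

View pics/t2.png

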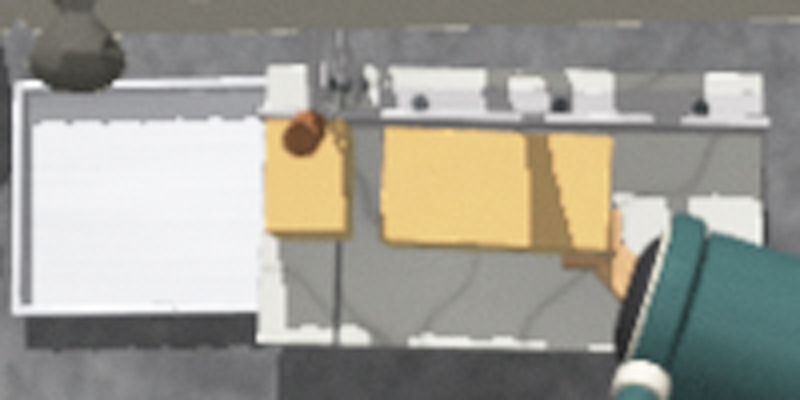

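The top crop shows the block's corner seated in the notch. The block is nearly parallel to the fence with 8–10 mm to go and hasn't reached the portion. I'll continue.

```bash
echo '[{"x":0.0035, "y":-0.0005, "twist":-0.0056}, {"x":0.0035, "y":-0.0005, "twist":-0.0056}, {"x":0.0035, "y":-0.0005, "twist":-0.0056}, {"x":0.0035, "y":-0.0005, "twist":-0.0056}, {"x":0.0035, "y":-0.0005, "twist":-0.0056}]' > mv.in && python3 jog.py mv.in>/dev/null
python3 - <<'E'
from h import *
stat();look("t3");goal(0,.058)
E
echo '[{"x":0.0015, "y":0.0005}, {"x":0.0015, "y":0.0005}, {"x":0.001, "y":0.0003}, {"x":0.001, "y":0.0003}, {}]' > mv.in && python3 jog.py mv.in>/dev/null
python3 - <<'E'
from h import *
stat();look("t4");goal(0,.04)
E
```

```text
gap to fence 0.0020, short of end 0.0616, stick-cutter 45.00 deg F(cutter) [-1.3 -4.9 -0.6]
poly cutter (gap from fence, y short of end) mm [[4.0, 9.0], [71.0, 11.0], [76.0, 19.0], [73.0, 173.0], [94.0, 205.0], [72.0, 217.0], [45.0, 202.0], [3.0, 201.0], [1.0, 75.0], [13.0, 61.0], [-1.0, 36.0]]
tcp [ 0.511  -0.1295  0.0728] yaw 43.11 first turn 0.0001 then tool shift [ 0.0036 -0.001  -0.0003]
gap to fence 0.0001, short of end 0.0601, stick-cutter 45.03 deg F(cutter) [-9.6 -7.2  3. ]
poly cutter (gap from fence, y short of end) mm [[4.0, 9.0], [73.0, 14.0], [70.0, 170.0], [92.0, 207.0], [69.0, 212.0], [45.0, 207.0], [45.0, 199.0], [1.0, 196.0]]
tcp [ 0.5127 -0.1284  0.0722] yaw 43.12 first turn 0.0004 then tool shift [ 0.0144 -0.014  -0.0009]
```

```bash
echo '[{"x":0.00285, "y":-0.0028}, {"x":0.00285, "y":-0.0028}, {"x":0.00285, "y":-0.0028}, {"x":0.00285, "y":-0.0028}, {"x":0.00285, "y":-0.0028}]' > mv.in && python3 jog.py mv.in>/dev/null
python3 - <<'E'
from h import *
stat();look("t5")
E
```

```text
gap to fence 0.0005, short of end 0.0418, stick-cutter 44.98 deg F(cutter) [-10.5 -13.6   3.4]
poly cutter (gap from fence, y short of end) mm [[5.0, -6.0], [74.0, 1.0], [71.0, 156.0], [80.0, 158.0], [85.0, 180.0], [63.0, 190.0], [1.0, 181.0]]
```

View pics/t5.png

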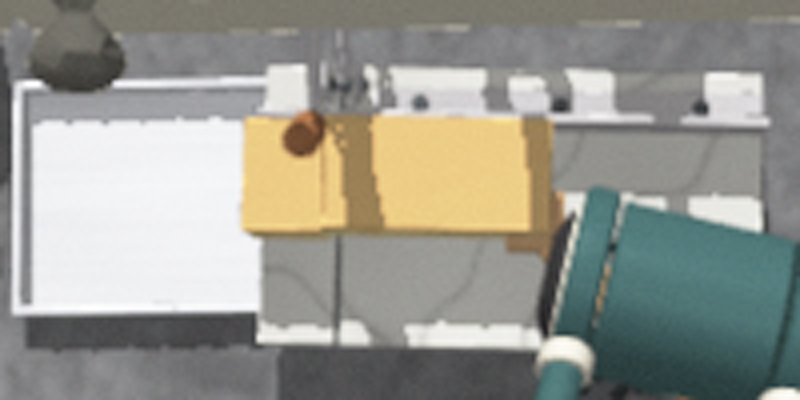

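The block is flush with the fence and has begun to push the portion over the end. I'll continue feeding.

```bash
echo '[{"x":0.00285, "y":-0.0028}, {"x":0.00285, "y":-0.0028}, {"x":0.00285, "y":-0.0028}, {"x":0.00285, "y":-0.0028}, {"x":0.00285, "y":-0.0028}]' > mv.in && python3 jog.py mv.in>/dev/null
python3 - <<'E'
from h import *
stat();look("t6")
E
echo '[{"x":0.00285, "y":-0.0028}, {"x":0.00285, "y":-0.0028}, {"x":0.002, "y":-0.002}, {}, {}]' > mv.in && python3 jog.py mv.in>/dev/null
python3 - <<'E'
from h import *
stat();look("t7")
E
```

```text
gap to fence 0.0004, short of end 0.0219, stick-cutter 44.98 deg F(cutter) [-10.2 -13.6   3.9]
poly cutter (gap from fence, y short of end) mm [[7.0, -25.0], [69.0, -26.0], [74.0, -16.0], [71.0, 136.0], [80.0, 153.0], [51.0, 170.0], [43.0, 162.0], [1.0, 162.0], [-1.0, 26.0]]
gap to fence 0.0004, short of end 0.0105, stick-cutter 44.98 deg F(cutter) [ -9.6 -10.8   3.4]
poly cutter (gap from fence, y short of end) mm [[2.0, 11.0], [66.0, 13.0], [78.0, 139.0], [48.0, 158.0], [44.0, 150.0], [2.0, 149.0]]
```

```bash
echo '[{"x":0.002, "y":-0.002}, {"x":0.002, "y":-0.002}, {"x":0.00128, "y":-0.00126}, {}, {}]' > mv.in && python3 jog.py mv.in>/dev/null
python3 - <<'E'
from h import *
stat();a=bot.read_camera("top");b=bot.read_camera("side")
A=cv2.resize(a[190:280,185:305],(640,480),interpolation=cv2.INTER_CUBIC)
B=cv2.resize(b[200:340,270:390],(600,700),interpolation=cv2.INTER_CUBIC)[:480]
cv2.imwrite("pics/t8.png",np.hstack([cv2.resize(A,(460,345)),cv2.resize(B,(340,272))[:272] if 0 else cv2.copyMakeBorder(cv2.resize(B,(340,272)),0,73,0,0,cv2.BORDER_CONSTANT)])[...,::-1])
cv2.imwrite("raw_top.png",a[...,::-1])
s=.8*.0
m=mask(a,(8,80,90),(28,255,255))
# subpixel nose: transition col of saturation along rows of the block
S=cv2.cvtColor(a,cv2.COLOR_RGB2HSV)[...,1].astype(int)
G=a.astype(int)[...,0]-a.astype(int)[...,2]
for r in range(212,238,4): print(r,"R-B cols250-264",G[r,250:265].tolist())
for g in (.02,.05): 
  for sh in (0,):
    q=X*(.6498-g)+Y*.158
    print("end: z.115 px",proj("top",[q[0],q[1],.115]),"z.06",proj("top",[q[0],q[1],.06]))
g=a[240:270,248:262].mean(2).astype(int);print(g[4:28:4].tolist())
E
```

```text
gap to fence 0.0004, short of end 0.0030, stick-cutter 44.98 deg F(cutter) [ -9.6 -11.4   4. ]
212 R-B cols250-264 [10, 6, 1, -2, -2, 38, 103, 102, 105, 104, 104, 87, 65, 59, 59]
216 R-B cols250-264 [59, 80, 59, 52, 14, 56, 105, 106, 105, 104, 100, 72, 61, 60, 62]
220 R-B cols250-264 [61, 81, 54, 51, 39, 89, 101, 103, 102, 105, 105, 103, 103, 104, 106]
224 R-B cols250-264 [64, 79, 51, 50, 32, 85, 104, 104, 103, 105, 102, 102, 103, 105, 102]
228 R-B cols250-264 [67, 76, 51, 47, 47, 90, 102, 102, 102, 102, 103, 103, 103, 105, 104]
232 R-B cols250-264 [66, 78, 52, 42, 69, 98, 105, 105, 106, 104, 105, 104, 104, 104, 106]
236 R-B cols250-264 [74, 73, 53, 32, 32, 57, 81, 93, 93, 93, 93, 94, 94, 94, 95]
end: z.115 px [253.15197524 216.26356471] z.06 [256.26973654 219.20726888]
end: z.115 px [252.73239253 228.3840417 ] z.06 [255.87560951 230.80797662]
[[165, 164, 163, 162, 164, 166, 160, 213, 233, 232, 193, 151, 150, 150], [168, 167, 170, 165, 164, 168, 170, 210, 226, 226, 213, 168, 140, 141], [165, 163, 163, 165, 164, 164, 171, 220, 234, 232, 232, 193, 149, 149], [241, 242, 243, 244, 243, 243, 230, 228, 232, 232, 233, 233, 193, 153], [76, 78, 78, 76, 76, 72, 152, 220, 232, 232, 233, 233, 233, 220], [78, 76, 78, 78, 79, 80, 222, 242, 236, 237, 237, 238, 238, 239]]
```

View pics/t8.png

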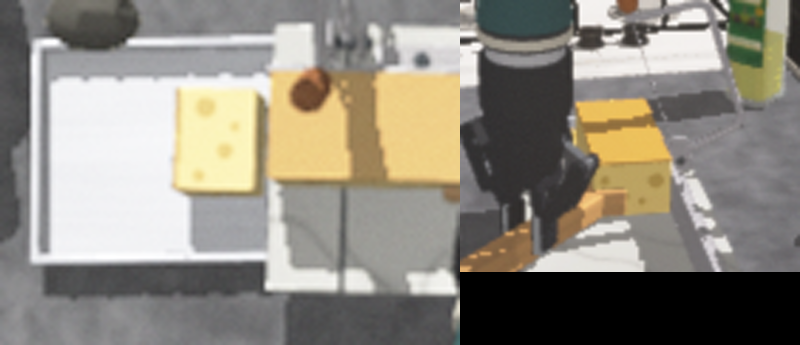

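The portion lies in the tray clear of the block, and the block is flush with the fence. I'll refine where the slab's end lies using the wire slot and both slab ends.

```bash
echo '[{"x":0.0015, "y":-0.0015}, {"x":0.0007, "y":-0.0007}, {}, {}]' > mv.in && python3 jog.py mv.in>/dev/null
cat > m.py <<'E'
from h import *
a=np.mean([bot.read_camera("top").astype(float) for _ in range(3)],0);g=a.mean(2);rb=a[...,0]-a[...,2]
def c50(v,lo,hi,lvl):  # first upward crossing
    for k in range(lo,hi):
        if v[k]<lvl<=v[k+1]: return k+(lvl-v[k])/(v[k+1]-v[k])
cy=lambda u,r,z: 1e3*(ray("top",(u,r),z)[:2]@Y)
f=lambda L:(np.round(np.median(L),1),np.round(np.std(L),1),len(L))
L=[cy(u,r,.06) for r in range(243,263) if (u:=c50(g[r],249,257,(g[r,258 if r>256 else 256]+g[r,251])/2))];print("slab end",f(L),np.round(L,1))
L=[cy(270+np.argmin(g[r,270:283])+0.,r,.06) for r in range(244,264)]
Ls=[]
for r in range(243,262):
    w=np.clip(np.median(g[r,268:284])-g[r,268:284]-12,0,None)
    if w.sum()>10: Ls.append(cy(268+(w*np.arange(16)).sum()/w.sum(),r,.06))
print("slot",f(L),f(Ls))
L=[cy(u,r,.115) for r in range(219,235) if (u:=c50(rb[r],252,258,(102+45)/2))];print("nose",f(L),np.round(L,1))
L=[cy(u,r,.06) for r in range(240,262) if (u:=c50(-g[r],374,386,-(g[r,372]+g[r,388])/2))];print("slab right",f(L))
L=[cy(u,r,.115) for r in range(215,232) if (u:=c50(-rb[r],300,330,-50))];print("rear",f(L))
stat()
E
python3 m.py
```

```text
slab end (np.float64(159.7), np.float64(0.4), 18) [159.6 159.9 160.  159.7 159.6 159.7 159.6 159.4 159.3 159.5 159.6 159.6
 158.9 160.4 160.3 160.3 160.3 160.2]
slot (np.float64(109.8), np.float64(7.6), 20) (np.float64(109.8), np.float64(3.3), 19)
nose (np.float64(158.0), np.float64(0.4), 16) [157.3 157.3 157.4 157.6 157.5 157.9 158.3 158.4 158.3 158.1 158.  158.
 158.  158.4 158.3 158.2]
slab right (np.float64(-159.8), np.float64(7.4), 21)
rear (np.float64(16.4), np.float64(0.3), 17)
gap to fence 0.0005, short of end -0.0000, stick-cutter 44.98 deg F(cutter) [ -8.6 -11.8   2.8]
```

```bash
echo '[{"x":0.001, "y":-0.001}, {"x":0.0007, "y":-0.0007}, {}, {}, {}]' > mv.in && python3 jog.py mv.in>/dev/null; python3 m.py | cut -c1-70
```

```text
slab end (np.float64(159.9), np.float64(0.7), 18) [160.5 160.8 161.2 1
 158.9 161.2 160.9 160.5 160.2 160.2]
slot (np.float64(109.8), np.float64(7.6), 20) (np.float64(109.8), np.f
nose (np.float64(159.8), np.float64(0.1), 6) [159.8 159.8 159.8 160.  
slab right (np.float64(-160.0), np.float64(1.0), 21)
rear (np.float64(18.7), np.float64(0.5), 17)
gap to fence 0.0004, short of end -0.0024, stick-cutter 44.98 deg F(cu
```

```bash
echo '[{"x":-0.006}, {"x":-0.014}, {"x":-0.025}, {"x":-0.02, "z":-0.01}, {"z":-0.01}]' > mv.in && python3 jog.py mv.in>/dev/null
python3 - <<'E'
from h import *
look("t9");to(.470,-.375,.09,21.8)
y,_=yaw();to(.470,-.375,.09)
E
python3 m.py | cut -c1-70
```

```text
poly cutter (gap from fence, y short of end) mm [[79.0, -30.0], [79.0, -1.0], [69.0, 1.0], [71.0, 136.0], [2.0, 137.0], [2.0, 1.0], [74.0, -3.0]]
tcp [ 0.4714 -0.1092  0.0953] yaw 42.98 first turn 0.3697 then tool shift [-0.1     0.2462  0.0053]
tcp [ 0.4714 -0.1092  0.0953] yaw 42.98 first turn 0 then tool shift [-0.1823  0.1934  0.0053]
slab end (np.float64(159.9), np.float64(0.7), 18) [160.5 160.8 161.1 1
 158.9 161.2 160.9 160.4 160.2 160.2]
slot (np.float64(109.8), np.float64(6.4), 20) (np.float64(109.9), np.f
nose (np.float64(159.8), np.float64(0.1), 6) [159.8 159.8 159.7 159.9 
slab right (np.float64(-158.8), np.float64(0.9), 19)
rear (np.float64(18.7), np.float64(0.1), 17)
gap to fence 0.0421, short of end 0.0420, stick-cutter 44.97 deg F(cut
```

```bash
echo '[{"x":-0.0304, "y":0.0322}, {"x":-0.0304, "y":0.0322}, {"x":-0.0304, "y":0.0322}, {"x":-0.0304, "y":0.0322}, {"x":-0.0304, "y":0.0322}]' > mv.in && python3 jog.py mv.in>/dev/null
echo '[{"x":-0.0304, "y":0.0322}, {"twist":0.18}, {"twist":0.18}, {"z":0.04}, {}]' > mv.in && python3 jog.py mv.in
python3 - <<'E'
from h import *
to(.470,-.375,.008)
E
```

```text
time: 13.65
tool_pos: [0.4668, -0.3715, 0.049]
tcp_rot: [-3.075, -0.611, 0.008]
wrist_force: [-1.2, 1.0, -1.6]
width: 0.277
grip_force: 89.4
tcp [ 0.4668 -0.3715  0.049 ] yaw 22.49 first turn 0 then tool shift [0.0016 0.0045 0.041 ]
```

```bash
echo '[{"z":0.02}, {"z":0.012}, {"z":0.005}, {"z":0.004}, {}]' > mv.in && python3 jog.py mv.in
echo '[{}, {}]' > mv.in && python3 jog.py mv.in
```

```text
time: 14.28
tool_pos: [0.4692, -0.3743, 0.0118]
tcp_rot: [3.081, 0.611, 0.0]
wrist_force: [1.6, -0.2, -1.2]
width: 0.276
grip_force: 89.4
time: 14.52
tool_pos: [0.4694, -0.3745, 0.0123]
tcp_rot: [3.081, 0.611, 0.001]
wrist_force: [0.1, 0.0, -1.1]
width: 0.277
grip_force: 89.4
```

```bash
echo '[{"z":0.002}, {"z":0.002}, {"z":0.0015}, {}, {}]' > mv.in && python3 jog.py mv.in
```

```text
time: 15.15
tool_pos: [0.4691, -0.3742, 0.0071]
tcp_rot: [-3.081, -0.611, 0.0]
wrist_force: [-2.4, 2.5, 5.9]
width: 0.281
grip_force: 90.2
```

Contact at 6 N, so the stick is on the worktop. I'll release it and lift off.

```bash
echo '[{}, {}, {}, {}]' > mv.in && python3 jog.py mv.in 0.6
echo '[{"z":-0.02}, {"z":-0.05}, {"z":-0.06}, {"x":-0.05, "z":-0.02}, {"x":-0.06}]' > mv.in && python3 jog.py mv.in >/dev/null
echo '[{"x":-0.06, "y":0.02}, {"x":-0.03, "y":0.05}, {"y":0.06}, {}, {}]' > mv.in && python3 jog.py mv.in
python3 - <<'E'
from h import *
look("z");a=bot.read_camera("top");b=bot.read_camera("side")
cv2.imwrite("pics/fin.png",np.hstack([cv2.resize(a[170:330,180:500],(400,200)),cv2.resize(b[200:460,200:460],(400,400))[:200] if 0 else cv2.resize(b[220:460,200:460],(217,200))])[...,::-1])
E
python3 m.py|cut -c1-60
```

```text
time: 15.65
tool_pos: [0.4691, -0.3741, 0.0061]
tcp_rot: [-3.081, -0.611, 0.0]
wrist_force: [0.3, -0.2, 0.1]
width: 0.6
grip_force: 0.0
time: 16.9
tool_pos: [0.3343, -0.57, 0.1568]
tcp_rot: [-3.081, -0.611, 0.0]
wrist_force: [0.4, -0.0, -0.6]
width: 0.598
grip_force: 0.0
poly cutter (gap from fence, y short of end) mm [[79.0, -30.0], [79.0, -1.0], [69.0, 1.0], [71.0, 139.0], [2.0, 137.0], [2.0, 1.0], [74.0, -3.0]]
slab end (np.float64(159.9), np.float64(0.7), 18) [160.5 160
 158.9 161.2 160.9 160.4 160.2 160.2]
slot (np.float64(109.8), np.float64(7.6), 20) (np.float64(10
nose (np.float64(159.8), np.float64(0.1), 6) [159.8 159.7 15
slab right (np.float64(-158.1), np.float64(0.9), 22)
rear (np.float64(18.7), np.float64(0.1), 17)
gap to fence 0.1412, short of end 0.5348, stick-cutter 24.39
```

View pics/fin.png

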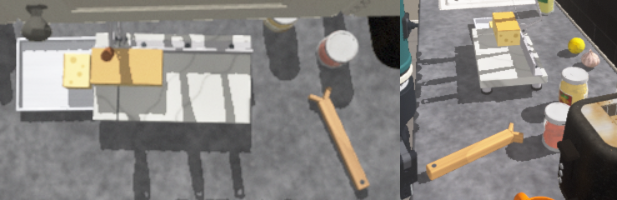

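```bash
python3 -c "
from workcell import bot
print(bot.finish_job())"
```

```text
the job is handed in; nothing more can be done
None
```

The job is handed in at about 17 s: the cheese is flush against the fence with its end level with the slab's end (within about 1 mm by the top camera), the portion is in the tray, the push stick lies flat on the worktop, and the arm never went near the jars.

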